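# Sort brittle sharpening stones into a slide-cover case

### The job

Put the sharpening stones away: slide the case's cover fully open, lay every green stone flat in the compartment with the green floor and every white stone flat in the one with the white floor, then slide the cover fully home again. The stones are brittle: hold them gently, with no more than about 10 N of grip, never press hard on them, and set them down in the case rather than dropping them. Leave the oil bottle, the grinding wheel and the screwdriver where they are.

Things in the scene. Friction and masses are not known exactly. Their poses are not given: they have to be found in the camera images.
- case: grey open case fixed to the bench, 210 (x) by 175 (y) by 40 mm high; origin at the centre of its underside. Walls 5, floor 6 mm. A divider along x, 5 mm thick, its top 26 mm above the bench, parts it into two compartments, each 200 (x) by 80 mm (y) inside, centred at y = -42.5 and +42.5 mm. Two runners, level with the rim, carry the open cover and reach 168 mm beyond the +y wall
- cover (a joint): blue flat cover, 6 mm thick, lying on the case's rim (its top is 46 mm above the bench); it slides along the case's +y; value in m: 0 = fully home (shut), 0.165 = fully open against its stop. It stays where it is left; friction about 2 N. At the start it is shut or slightly ajar
- cover_handle (a point): middle of the cover's black upright grip bar, 70 mm (case x) by 12 mm (case y) by 25 mm high, standing on the cover; this point is 12.5 mm above the cover's top and 58.5 mm above the bench; at case (0, -0.068) m when shut and (0, +0.097) m when fully open
- green_pad: green floor mat of one compartment, 198 x 78 x 2 mm, fixed; origin at the centre of its underside, 6 mm above the bench (its top is 8 mm above the bench); axes parallel to the case's. Which compartment has it varies
- white_pad: white floor mat of the other compartment, otherwise the same as the green one
- green1: green sharpening stone with a grey stripe around its sides (62 x 22 x 18 mm, 60 g, brittle; origin at its centre, x along its length, y across its 22 mm width, z up). It starts lying flat on the bench; may be absent
- green2: green sharpening stone with a grey stripe around its sides (62 x 22 x 18 mm, 60 g, brittle; origin at its centre, x along its length, y across its 22 mm width, z up). It starts lying flat on the bench; may be absent
- green3: green sharpening stone with a grey stripe around its sides (62 x 22 x 18 mm, 60 g, brittle; origin at its centre, x along its length, y across its 22 mm width, z up). It starts lying flat on the bench; may be absent
- white1: white sharpening stone with a grey stripe around its sides (62 x 22 x 18 mm, 60 g, brittle; origin at its centre, x along its length, y across its 22 mm width, z up). It starts lying flat on the bench; may be absent
- white2: white sharpening stone with a grey stripe around its sides (62 x 22 x 18 mm, 60 g, brittle; origin at its centre, x along its length, y across its 22 mm width, z up). It starts lying flat on the bench; may be absent
- white3: white sharpening stone with a grey stripe around its sides (62 x 22 x 18 mm, 60 g, brittle; origin at its centre, x along its length, y across its 22 mm width, z up). It starts lying flat on the bench; may be absent
- oil: yellow oil bottle with a red cap, 52 mm across, 130 mm tall, standing loose beyond the work; origin at the centre of its underside
- wheel: spare grey grinding wheel, 110 mm across, 22 mm thick, lying loose; origin at the centre of its underside
- driver: screwdriver lying loose on the bench; origin at the underside of its middle, x along its length
Mind the look-alikes: they are no part of the job. What is shaped like the green1 but red or yellow is not meant.

How it is judged:
On the way, in this order (a step that is already met when the one before it is completed fails the run):
1. the cover is slid open (150 mm or more of its 165 mm) (value of joint cover above 0.15 m), for 0.2 s.
2. with the cover open, every green stone lies flat in the green-floored compartment and every white stone in the white-floored one (value of joint cover above 0.1 m and x of green1 in the frame of green_pad between -0.1 and 0.1 m and y of green1 in the frame of green_pad between -0.04 and 0.04 m and z of each of green1, green2, green3 in the frame of green_pad below 0.016 m and (angle between green1's own z axis and vertical below 0.2 rad or angle between green1's own z axis and vertical above 2.94 rad) and x of green2 in the frame of green_pad between -0.1 and 0.1 m and y of green2 in the frame of green_pad between -0.04 and 0.04 m and (angle between green2's own z axis and vertical below 0.2 rad or angle between green2's own z axis and vertical above 2.94 rad) and x of green3 in the frame of green_pad between -0.1 and 0.1 m and y of green3 in the frame of green_pad between -0.04 and 0.04 m and (angle between green3's own z axis and vertical below 0.2 rad or angle between green3's own z axis and vertical above 2.94 rad) and x of white1 in the frame of white_pad between -0.1 and 0.1 m and y of white1 in the frame of white_pad between -0.04 and 0.04 m and z of each of white1, white2, white3 in the frame of white_pad below 0.016 m and (angle between white1's own z axis and vertical below 0.2 rad or angle between white1's own z axis and vertical above 2.94 rad) and x of white2 in the frame of white_pad between -0.1 and 0.1 m and y of white2 in the frame of white_pad between -0.04 and 0.04 m and (angle between white2's own z axis and vertical below 0.2 rad or angle between white2's own z axis and vertical above 2.94 rad) and x of white3 in the frame of white_pad between -0.1 and 0.1 m and y of white3 in the frame of white_pad between -0.04 and 0.04 m and (angle between white3's own z axis and vertical below 0.2 rad or angle between white3's own z axis and vertical above 2.94 rad)), for 0.2 s.
At the end, for the whole second after the job is handed in: the cover is home to within 6 mm; every green stone lies flat (within 0.2 rad) on the green mat and every white stone flat on the white mat, inside the compartment and not on top of another stone (x of green1 in the frame of green_pad between -0.1 and 0.1 m and y of green1 in the frame of green_pad between -0.04 and 0.04 m and z of each of green1, green2, green3 in the frame of green_pad below 0.016 m and (angle between green1's own z axis and vertical below 0.2 rad or angle between green1's own z axis and vertical above 2.94 rad) and x of green2 in the frame of green_pad between -0.1 and 0.1 m and y of green2 in the frame of green_pad between -0.04 and 0.04 m and (angle between green2's own z axis and vertical below 0.2 rad or angle between green2's own z axis and vertical above 2.94 rad) and x of green3 in the frame of green_pad between -0.1 and 0.1 m and y of green3 in the frame of green_pad between -0.04 and 0.04 m and (angle between green3's own z axis and vertical below 0.2 rad or angle between green3's own z axis and vertical above 2.94 rad) and x of white1 in the frame of white_pad between -0.1 and 0.1 m and y of white1 in the frame of white_pad between -0.04 and 0.04 m and z of each of white1, white2, white3 in the frame of white_pad below 0.016 m and (angle between white1's own z axis and vertical below 0.2 rad or angle between white1's own z axis and vertical above 2.94 rad) and x of white2 in the frame of white_pad between -0.1 and 0.1 m and y of white2 in the frame of white_pad between -0.04 and 0.04 m and (angle between white2's own z axis and vertical below 0.2 rad or angle between white2's own z axis and vertical above 2.94 rad) and x of white3 in the frame of white_pad between -0.1 and 0.1 m and y of white3 in the frame of white_pad between -0.04 and 0.04 m and (angle between white3's own z axis and vertical below 0.2 rad or angle between white3's own z axis and vertical above 2.94 rad) and value of joint cover below 0.006 m); the robot touches nothing.
It fails at once if the fingers squeezed or pressed a stone with more than 32 N (both fingers' forces added, so about 16 N of grip) (contact force between any of green1, green2, green3, white1, white2, white3 and the fingers above 32 N).
It fails at once if a stone was dropped or slammed onto the mats (impact above 22 N) (contact force between any of green1, green2, green3, white1, white2, white3 and green_pad above 22 N or contact force between any of green1, green2, green3, white1, white2, white3 and white_pad above 22 N).
It fails at once if a bystander (oil bottle, wheel, screwdriver) was moved more than 30 mm (distance of any of oil, wheel, driver from where it was at the start of the episode above 0.03 m).
Of green1, green2, green3, white1, white2, white3 only 4 to 6 are there at a start; the rules pass over those that are not, and their reading is None.
At some moment in a run one of green1, green2, green3, white1, white2, white3 may be knocked a few centimetres aside while the robot is not near it.
It also fails if it takes over 210 s, if anything falls off the work surface, if the arm or the gripper's body presses on something with over 40 N, if the wrist force passes 120 N, or if a joint passes its speed limit or range.

### The arm

A 7-joint arm with a two-finger parallel gripper is mounted at the origin on the work surface. World frame = base frame: x ahead of the robot, y to its left, z up, the work surface at z = 0. Lengths are in m, angles in rad, forces in N, time in s.
With the tool pointing down it reaches from about 0.4 to 0.85 m from the base axis. Payload 10.4 kg.
Tool frame: the origin (TCP) lies at the very end of the fingers, on their centre line; the grasp point (between the pads) lies 19 mm behind it; z points along the fingers, y is the line along which they close (so a half turn about z gives the same grasp; the last joint's range is limited). The gripper opens to 87 mm and grips with 3 to 60 N. Pads are 19 mm wide; open, the fingers measure 117 mm over their backs; the gripper's body (75 mm by 190 mm) begins 51 mm behind the grasp point.
Start: joints at [1.212, 0.332, -0.065, 1.46, 0.022, 1.35, -0.088], TCP at [0.206, -0.59, 0.19] pointing down, gripper open.
Joint ranges: [-2.6, 2.6], [-0.5, 2.12], [-1.47, 1.34], [0.16, 2.42], [-1.27, 4.41], [0.06, 2.06], [-2.6, 2.6]. Speed limits (rad/s): [2.22, 2.22, 2.79, 2.79, 3.14, 3.14, 3.14].

### API

Orientations are given as a unit quaternion [x, y, z, w].
In Python, from bench import status, camera, order gives the robot as it stands.
- The arm moves only by the tool jog_arm, never from a script. Its argument "plan" is a list of rows, each a list of 7 numbers: the turn, a rotation vector about the tool's x, y, z in rad, then the shift along the tool's x, y, z in mm, then the opening, from -1 (shut) to 1 (fully open). A call has 1 to 12 rows; each row is the pose to reach, as a shift and turn from the pose commanded when the call began, along the tool's axes at that moment; what a row does not reach only later rows make up. A row lasts 1/10 s, in which the tool goes at most 50 mm and 8.59 degrees, less where a joint would pass 70% of its speed; a pose out of reach is approached as far as the arm can. A call with a gripper value outside its range is refused whole. The fingers move at their own pace and stop on an object; "squeeze" is the grip in N (left out, the last holds). Time passes only in rows, so rows that repeat a pose let the fingers close. It gives the time, the measured TCP pose, the force, the opening and the grip force at its end, in the units of the state.
- status.read_state(): the state, without advancing time (a new reading comes with each control period).
- camera(name): name is "side" or "top" or "wrist"; returns a dict with "image" (420x560x3 uint8, red, green, blue), "z_map" (420x560 float32, m along the optical axis (not along the pixel's ray), 0 where there is no reading), "fx", "fy", "cx", "cy" (pixels), "world_from_camera" (4x4, takes a point from camera to world coordinates); the wrist camera has in their place "mount" (4x4, takes a point from camera to tool coordinates, whose origin is the TCP and whose axes are the flange's). Camera axes: x right, y down, z forward; pixel columns grow to the right and rows downward; lengths in m; the calibration is good to about 2 mm. A picture is of the moment at which its call begins: read the wrist's pose just before it.
- order.close_job(): hands the job in; it is judged then, once.
The state is a dict: "time": time; "joint_positions": joint angles; "joint_vel": joint speeds; "joint_torque": joint torques, N m; "ee_pos": TCP position; "eef_rot": TCP orientation; "ft_force": force on the tool from outside, world axes, zero at the start; "torque": the same for the moment, N m; "width": finger opening in m; "grip_force": force on a finger pad.
Only numpy, scipy, OpenCV 4.12 (cv2) and the standard library are available. Lean on these libraries where they do the work, as an engineer would, in place of code of your own. Each camera call takes 0.05 s, during which the arm holds its last target. There are 200 camera calls.

## Working session

There is one attempt and no reset: what is moved stays moved. The work goes in short steps, Python scripts to look and compute and a tool call to move; the robot and the scene stay as the last step left them, time stands still between calls to the robot, and variables do not carry over. Pictures are saved under pics/ and viewed, at most 14 in all, crops included, and the job is handed in when it is done.

Besides the shell and the picture viewer there is one more tool, called as name(argument=value, ...), one argument or row to a line, values as JSON. jog_arm: Moves the arm, as the interface text tells. Its arguments: {"type":"object","properties":{"plan":{"type":"array"},"squeeze":{"type":"number"}},"required":["plan"]}

```bash
ls; mkdir -p pics
python3 - <<'E'
from bench import status,camera
import cv2,numpy as np
s=status.read_state();print(s)
for n in('top','side'):
    c=camera(n);cv2.imwrite(f'pics/{n}0.png',cv2.cvtColor(cv2.resize(c['image'],(784,588)),cv2.COLOR_RGB2BGR))
    np.savez(f'{n}0.npz',**c);print(n,c['fx'],c['cx'],c['cy'],c['world_from_camera'].round(3).tolist())
E
```

```text
pics
{'time': 0.0, 'joint_positions': array([ 1.21237338,  0.33286725, -0.06471931,  1.46094407,  0.0216409 ,
        1.34989794, -0.08849846]), 'joint_vel': array([ 0.00087099, -0.0010236 ,  0.00196567, -0.00055155, -0.00089606,
        0.00301569, -0.00072141]), 'joint_torque': array([ 4.31064445e-04, -6.23259044e+01,  2.50579894e-02, -3.89903212e+01,
       -6.12927787e-02,  3.97584925e-02,  2.03577151e-04]), 'ee_pos': array([ 0.20581218, -0.58968084,  0.18895561]), 'eef_rot': array([ 9.85931546e-01,  1.67148084e-01, -1.67477447e-04, -6.89795616e-04]), 'ft_force': array([-0.71768753,  0.38458193,  0.33171616]), 'torque': array([-0.00824249,  0.01608455, -0.02187952]), 'grip_force': 0.0, 'width': 0.08707406926015535}
top 421.58199963242 276.97367084776204 214.7858479839552 [[-0.058, -0.978, 0.199, 0.343], [-0.998, 0.057, -0.009, 0.056], [-0.003, -0.199, -0.98, 1.208], [0.0, 0.0, 0.0, 1.0]]
side 413.5282819504782 276.61569461687935 213.50049251499613 [[0.951, -0.22, 0.217, 0.399], [-0.309, -0.646, 0.698, -0.604], [-0.014, -0.731, -0.682, 0.713], [0.0, 0.0, 0.0, 1.0]]
```

View pics/top0.png

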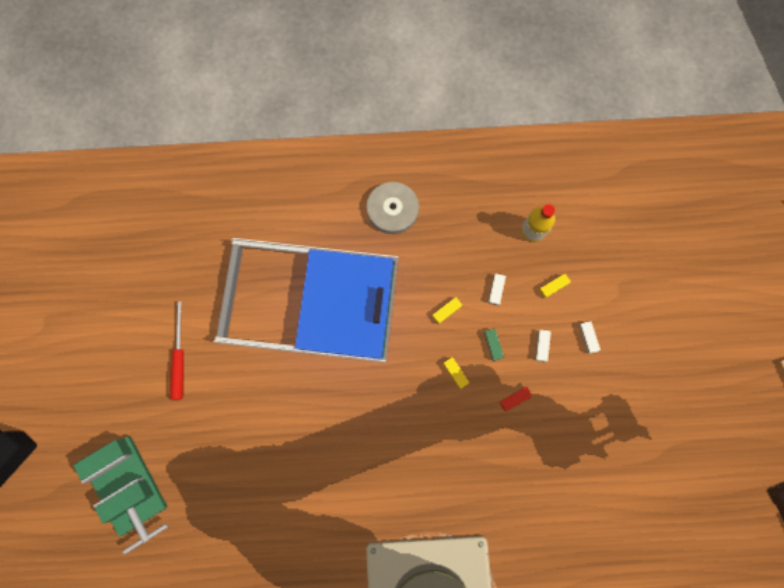

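View pics/side0.png

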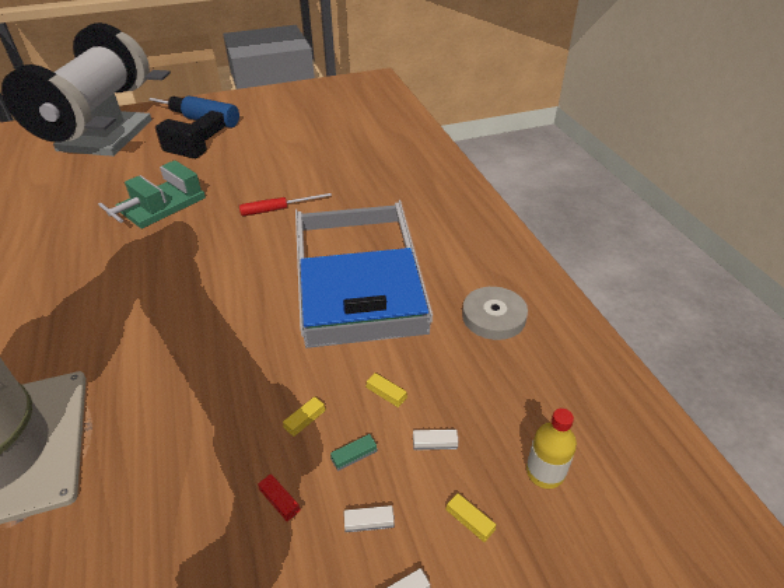

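Top view: white stones at (497,289), (543,345) and (590,337), one green at (494,344). The look-alikes are yellow at (447,310), (556,286), (456,372) and red at (516,399). The cover is near home, with its handle at (378,306). The driver is at (178,350), the wheel at (393,206) and the oil at (540,222). Next I'll measure, and use the wrist camera to look for stones outside this view.

```bash
cat > look.py <<'E'
import numpy as np,cv2
from bench import status,camera
from scipy.spatial.transform import Rotation as R
def snap(n):
    s=status.read_state();c=camera(n)
    if n=='wrist':
        T=np.eye(4);T[:3,:3]=R.from_quat(s['eef_rot']).as_matrix();T[:3,3]=s['ee_pos'];c['world_from_camera']=T@c['mount']
    return c
def pts(c):
    v,u=np.indices(c['z_map'].shape);z=c['z_map']
    P=np.stack([(u-c['cx'])/c['fx']*z,(v-c['cy'])/c['fy']*z,z],-1)
    W=P@c['world_from_camera'][:3,:3].T+c['world_from_camera'][:3,3];W[z==0]=np.nan;return W
def rect(xy):
    (x,y),(w,h),a=cv2.minAreaRect((np.asarray(xy)*1000).astype(np.float32))
    if w<h:w,h,a=h,w,a+90
    return x/1e3,y/1e3,w,h,(a+90)%180-90
def masks(c):
    h=cv2.cvtColor(c['image'],cv2.COLOR_RGB2HSV).astype(int);H,S,V=h[...,0],h[...,1],h[...,2]
    return dict(green=(H>60)&(H<95)&(S>80),white=(S<45)&(V>110),blue=(H>100)&(H<125)&(S>150),black=(V<60)&(S<120),
      yellow=(H>20)&(H<33)&(S>190),red=((H<5)|(H>174))&(S>150))
def blobs(c,col,zlo,zhi,amin=40,amax=9999):
    W=pts(c);m=masks(c)[col]&(W[...,2]>zlo)&(W[...,2]<zhi)
    n,L,st,ce=cv2.connectedComponentsWithStats(m.astype(np.uint8))
    out=[]
    for i in range(1,n):
        if amin<=st[i,4]<=amax:
            q=W[L==i];x,y,w,h,a=rect(q[:,:2])
            out.append((ce[i].round(),st[i,4],round(x,4),round(y,4),round(float(np.median(q[:,2])),4),round(w),round(h),round(a,1)))
    return out
E
python3 - <<'E'
from look import *
for n in('top','side'):
    c=dict(np.load(n+'0.npz'))
    for col,a,b in(('green',.01,.026),('white',.01,.026),('yellow',.01,.026),('red',.01,.026),('blue',.036,.056),('black',.060,.085),('white',.034,.047)):
        for o in blobs(c,col,a,b,30):print(n,col,*o)
c=snap('wrist');cv2.imwrite('pics/wrist0.png',cv2.cvtColor(c['image'],cv2.COLOR_RGB2BGR));print(c['mount'].round(3).tolist())
E
```

```text
top green [353. 246.] 126 0.4829 -0.1638 0.0187 57 18 11.2
top green [ 93. 345.] 940 0.2511 0.5772 0.019 156 101 29.1
top green [ 87. 374.] 154 0.181 0.5771 0.0191 34 33 -61.8
top white [280. 147.] 107 0.7889 0.0243 0.0229 38 36 -3.2
top white [355. 206.] 144 0.5976 -0.1803 0.0188 61 20 -16.1
top white [127. 232.] 57 0.5606 0.4771 0.0159 94 5 -1.1
top white [421. 240.] 151 0.487 -0.3589 0.0182 59 22 11.8
top white [387. 246.] 157 0.476 -0.263 0.0186 61 22 -12.7
top yellow [396. 204.] 159 0.5989 -0.3004 0.0186 64 21 -61.6
top yellow [319. 221.] 162 0.5599 -0.0735 0.0185 61 21 -56.0
top yellow [325. 266.] 175 0.4314 -0.0818 0.0184 61 22 29.9
top red [127. 266.] 183 0.4598 0.4746 0.0223 95 19 1.8
top red [368. 284.] 154 0.3723 -0.1972 0.0186 61 20 -63.9
top blue [245. 217.] 4156 0.5812 0.1327 0.047 205 170 -10.0
top black [  5. 320.] 240 0.3305 0.7729 0.0692 67 36 1.2
top white [180. 208.] 551 0.6088 0.2936 0.0399 217 168 -10.9
top white [279. 210.] 99 0.5914 0.0379 0.0408 161 7 -9.1
top white [275. 250.] 35 0.4828 0.0573 0.0412 48 7 -14.5
top white [100. 378.] 205 0.1803 0.5403 0.0408 
[... 957 characters left out ...]
5.0
side black [127.  91.] 257 0.3105 0.8027 0.0688 106 48 -41.8
side black [36. 97.] 137 0.0228 0.8419 0.0764 111 13 -31.2
side black [261. 215.] 180 0.5676 0.064 0.069 66 13 -8.1
side black [ 18. 298.] 74 0.0714 -0.01 0.0751 64 8 82.8
side white [124. 130.] 48 0.2842 0.5945 0.041 85 4 -59.7
side white [ 85. 148.] 134 0.1658 0.5241 0.0391 83 78 -5.8
side white [287. 161.] 165 0.7077 0.266 0.0404 190 36 -89.1
side white [214. 167.] 140 0.5073 0.3155 0.0405 160 11 79.8
side white [262. 230.] 196 0.5637 0.0454 0.0403 215 18 -9.7
side white [391. 336.] 104 0.71 -0.2882 0.041 47 16 -34.4
[[-0.0, -0.97, -0.242, 0.067], [1.0, -0.0, -0.001, 0.0], [0.001, -0.242, 0.97, -0.196], [0.0, 0.0, 0.0, 1.0]]
```

View pics/wrist0.png

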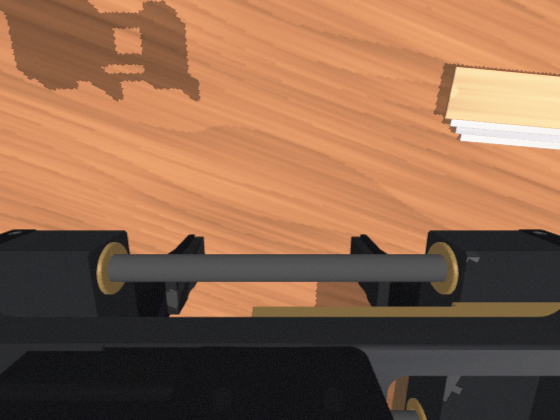

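Only the bench and an offcut show in the wrist view, so there are no further stones. The job is one green stone at (0.482,-0.165) and three white ones, all with tops at about 18 mm as they should be. The case's yaw is about -10° and the handle is at (0.568,0.064). I'll go to the handle first.

```bash
cat > go.py <<'E'
import sys,numpy as np
from look import R,status
def to(x,y,z,psi):
    s=status.read_state();A=R.from_quat(s['eef_rot']);p=np.radians(psi)
    B=R.from_matrix(np.array([[np.cos(p),np.sin(p),0],[np.sin(p),-np.cos(p),0],[0,0,-1]]))
    print('turn',(A.inv()*B).as_rotvec().round(3),'shift',(A.inv().apply(np.array([x,y,z])-s['ee_pos'])*1e3).round(1))
if __name__=='__main__':to(*map(float,sys.argv[1:]))
E
python3 go.py 0.568 0.064 0.13 -10
```

```text
turn [-0.001  0.     0.51 ] shift [ 557.4 -497.9   59.6]
```

jog_arm(
  plan=[
    [0,0,0.51,557,-498,60,1],
    [0,0,0.51,557,-498,60,1],
    [0,0,0.51,557,-498,60,1],
    [0,0,0.51,557,-498,60,1],
    [0,0,0.51,557,-498,60,1],
    [0,0,0.51,557,-498,60,1],
    [0,0,0.51,557,-498,60,1],
    [0,0,0.51,557,-498,60,1],
    [0,0,0.51,557,-498,60,1],
    [0,0,0.51,557,-498,60,1],
    [0,0,0.51,557,-498,60,1],
    [0,0,0.51,557,-498,60,1],
  ],
  squeeze=20,
)

```text
time: 1.35
ee_pos: [0.4948, -0.0676, 0.1419]
eef_rot: [0.996, -0.087, 0.0, 0.0]
ft_force: [0.5, -1.9, -0.2]
width: 0.087
grip_force: 0.0
```

```bash
python3 go.py 0.568 0.064 0.13 -10
```

```text
turn [ 0.    -0.001 -0.   ] shift [  49.3 -142.3   11.9]
```

jog_arm(
  plan=[
    [0,0,0,49,-142,12,1],
    [0,0,0,49,-142,12,1],
    [0,0,0,49,-142,12,1],
    [0,0,0,49,-142,12,1],
    [0,0,0,49,-142,12,1],
    [0,0,0,49,-142,12,1],
    [0,0,0,49,-142,12,1],
  ],
)

```text
time: 2.05
ee_pos: [0.5669, 0.0602, 0.1301]
eef_rot: [0.996, -0.088, 0.0, 0.001]
ft_force: [-0.3, -0.5, 0.2]
width: 0.0869
grip_force: 0.0
```

Run:
```python
from look import *
from go import to
c=snap('wrist');cv2.imwrite('pics/w1.png',cv2.cvtColor(c['image'],cv2.COLOR_RGB2BGR))
for o in blobs(c,'black',.06,.085,200):print(*o)
to(.568,.064,.05,-10)
```

```text
[270. 209.] 857 0.57 0.0671 0.0717 68 10 -10.2
turn [ 0.001 -0.    -0.002] shift [ 0.3 -3.8 80.2]
```

View pics/w1.png

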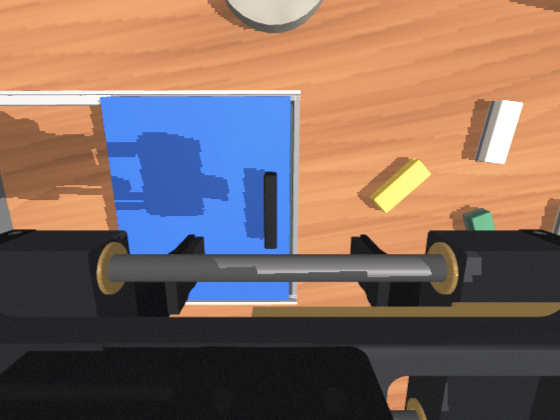

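The handle bar (270,209) lies between the fingers and parallel to them. I'll go down and grip it.

jog_arm(
  plan=[
    [0,0,0,1,-5,40,1],
    [0,0,0,1,-5,70,1],
    [0,0,0,1,-5,78,1],
    [0,0,0,1,-5,78,1],
    [0,0,0,1,-5,78,-1],
    [0,0,0,1,-5,78,-1],
    [0,0,0,1,-5,78,-1],
    [0,0,0,1,-5,78,-1],
    [0,0,0,1,-5,78,-1],
    [0,0,0,1,-5,78,-1],
    [0,0,0,1,-5,78,-1],
    [0,0,0,1,-5,78,-1],
  ],
  squeeze=20,
)

```text
time: 3.3
ee_pos: [0.5689, 0.0668, 0.0519]
eef_rot: [0.996, -0.087, 0.0, 0.0]
ft_force: [-0.3, 0.7, -0.1]
width: 0.0308
grip_force: 0.0
```

jog_arm(
  plan=[
    [0,0,0,0,0,0,-1],
    [0,0,0,0,0,0,-1],
    [0,0,0,0,0,0,-1],
    [0,0,0,0,0,0,-1],
    [0,0,0,0,0,0,-1],
    [0,0,0,0,-20,0,-1],
    [0,0,0,0,-50,0,-1],
    [0,0,0,0,-80,0,-1],
    [0,0,0,0,-110,0,-1],
    [0,0,0,0,-140,0,-1],
  ],
)

```text
time: 4.3
ee_pos: [0.5934, 0.2057, 0.0519]
eef_rot: [0.996, -0.087, 0.0, 0.0]
ft_force: [-0.2, -0.1, -0.9]
width: 0.0005
grip_force: 0.0
```

Run:
```python
from look import *
from go import to
im=[snap(n)['image'] for n in('side','wrist')]
cv2.imwrite('pics/s2.png',cv2.cvtColor(cv2.resize(np.vstack([im[0][80:320,100:450],im[1][80:320,100:450]]),None,fx=1.2,fy=1.2),cv2.COLOR_RGB2BGR))
```

```text
(no output)
```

View pics/s2.png

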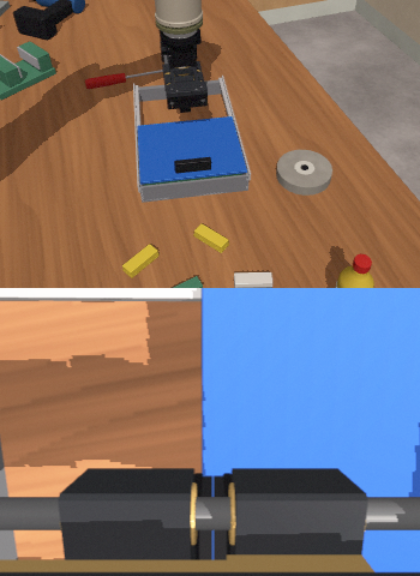

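The cover did not move: its handle is still at the home end, and the fingers closed on nothing at the rear edge. I'll go back, re-measure and check the grip before pulling.

jog_arm(
  plan=[
    [0,0,0,0,0,-50,1],
    [0,0,0,0,0,-80,1],
    [0,0,0,0,50,-80,1],
    [0,0,0,0,100,-80,1],
    [0,0,0,0,141,-80,1],
    [0,0,0,0,141,-80,1],
    [0,0,0,0,141,-80,1],
    [0,0,0,0,141,-80,1],
    [0,0,0,0,141,-80,1],
    [0,0,0,0,141,-80,1],
  ],
)

```text
time: 5.4
ee_pos: [0.5687, 0.067, 0.1319]
eef_rot: [0.996, -0.086, -0.0, -0.0]
ft_force: [0.2, 0.2, 0.3]
width: 0.0725
grip_force: 0.0
```

Run:
```python
from look import *
from go import to
for n in('wrist','side'):
  c=snap(n)
  for o in blobs(c,'black',.06,.085,150):print(n,*o)
  for o in blobs(c,'blue',.036,.056,1500):print(n,*o)
print(status.read_state()['width']);to(.568,.065,.05,-10)
```

```text
wrist [278. 210.] 876 0.5701 0.067 0.0717 68 10 -9.7
side [127.  91.] 262 0.3116 0.8022 0.069 112 51 -41.6
side [260. 215.] 181 0.5674 0.0645 0.0692 67 14 -8.1
side [257. 205.] 3568 0.5789 0.1319 0.0461 205 175 -10.1
0.08005498842871653
turn [-0.     0.     0.002] shift [-0.4  1.6 81.8]
```

jog_arm(
  plan=[
    [0,0,0,0,1,40,1],
    [0,0,0,0,1,70,1],
    [0,0,0,0,1,81,1],
    [0,0,0,0,1,82,0],
    [0,0,0,0,1,82,-0.5],
    [0,0,0,0,1,82,-1],
    [0,0,0,0,1,82,-1],
    [0,0,0,0,1,82,-1],
    [0,0,0,0,1,82,-1],
    [0,0,0,0,1,82,-1],
    [0,0,0,0,1,82,-1],
    [0,0,0,0,1,82,-1],
  ],
  squeeze=20,
)

```text
time: 6.7
ee_pos: [0.5686, 0.0648, 0.05]
eef_rot: [0.996, -0.087, 0.0, 0.0]
ft_force: [-1.5, 0.9, 0.2]
width: 0.0226
grip_force: 0.0
```

jog_arm(
  plan=[
    [0,0,0,0,0,0,-1],
    [0,0,0,0,0,0,-1],
    [0,0,0,0,0,0,-1],
    [0,0,0,0,0,0,-1],
    [0,0,0,0,0,0,-1],
  ],
)

```text
time: 7.2
ee_pos: [0.5686, 0.0648, 0.05]
eef_rot: [0.996, -0.087, 0.0, 0.0]
ft_force: [-0.0, 0.2, -0.3]
width: 0.0004
grip_force: 0.0
```

Run:
```python
from look import *
from go import to
a,b=snap('side'),snap('wrist')
cv2.imwrite('pics/s3.png',cv2.cvtColor(np.vstack([cv2.resize(a['image'][140:260,180:340],(560,420)),b['image'][150:320]]),cv2.COLOR_RGB2BGR))
```

```text
(no output)
```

View pics/s3.png

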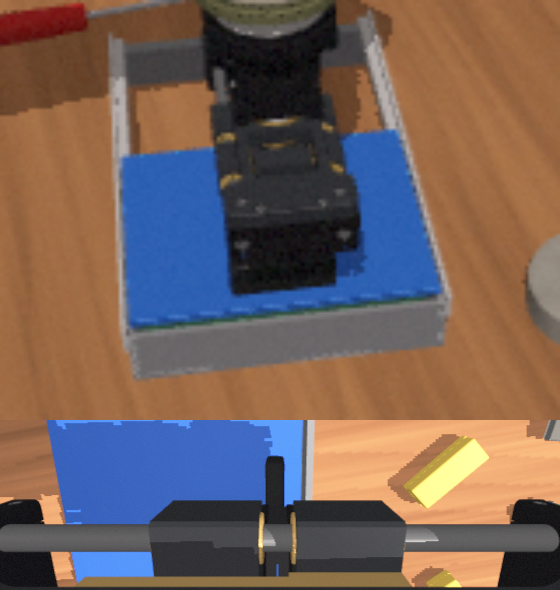

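The bar runs under the closed fingers, yet the width reads 0. I'll check the real finger-tip geometry with the wrist depth map.

Run:
```python
from look import *
c=snap('wrist');print(c['fx'],c['cx'],c['cy'])
v,u=np.indices(c['z_map'].shape);z=c['z_map']
P=np.stack([(u-c['cx'])/c['fx']*z,(v-c['cy'])/c['fy']*z,z],-1)@c['mount'][:3,:3].T+c['mount'][:3,3]
for col in (262,270,277,284,292):
    print(col,[(r,*(P[r,col]*1000).round().astype(int).tolist(),c['image'][r,col].tolist()) for r in range(180,320,8)])
a=np.load('top0.npz')
```

```text
289.44998187840434 277.0194215919962 210.64063848220863
262 [(180, 39, -11, 4, [61, 105, 194]), (188, 33, -11, 2, [63, 105, 197]), (196, 27, -11, 3, [61, 103, 194]), (204, 22, -11, 3, [65, 106, 197]), (212, 16, -11, 2, [63, 105, 195]), (220, 10, -11, 2, [61, 102, 194]), (228, 4, -11, 3, [60, 102, 194]), (236, 36, -5, -107, [25, 26, 27]), (244, 37, -5, -118, [171, 137, 85]), (252, 36, -5, -120, [227, 187, 113]), (260, 35, -4, -124, [193, 158, 103]), (268, 32, -4, -123, [211, 176, 125]), (276, 31, -4, -125, [242, 218, 139]), (284, 29, -4, -125, [138, 111, 68]), (292, 24, -5, -122, [126, 102, 63]), (300, 17, -5, -113, [29, 29, 32]), (308, 25, -4, -130, [143, 116, 71]), (316, 25, -4, -134, [123, 99, 65])]
270 [(180, 39, -5, 4, [78, 137, 241]), (188, 35, -5, -8, [25, 26, 27]), (196, 32, -5, -22, [40, 40, 43]), (204, 27, -5, -22, [40, 39, 41]), (212, 22, -5, -21, [37, 35, 38]), (220, 17, -5, -22, [36, 36, 37]), (228, 12, -5, -23, [37, 38, 40]), (236, 6, -5, -22, [36, 33, 36]), (244, 11, -4, -47, [33, 32, 35]), (252, 10, -4, -58, [33, 32, 35]), (260, 33, -2, -120, [91, 89, 91]), (268, 31, -
[... 1391 characters left out ...]
08, 25, 1, -130, [144, 117, 72]), (316, 25, 1, -134, [121, 98, 63])]
292 [(180, 39, 10, 3, [92, 158, 252]), (188, 33, 10, 3, [89, 157, 252]), (196, 27, 10, 4, [91, 157, 252]), (204, 22, 10, 3, [92, 159, 252]), (212, 16, 10, 3, [91, 158, 252]), (220, 10, 10, 3, [90, 156, 252]), (228, 4, 10, 3, [88, 156, 252]), (236, 12, 8, -38, [25, 27, 29]), (244, 37, 4, -118, [145, 117, 73]), (252, 35, 4, -119, [154, 124, 77]), (260, 33, 4, -120, [146, 120, 81]), (268, 31, 4, -120, [147, 124, 89]), (276, 29, 4, -122, [141, 118, 84]), (284, 26, 4, -121, [148, 118, 71]), (292, 24, 4, -122, [152, 122, 75]), (300, 13, 5, -107, [37, 35, 35]), (308, 25, 3, -130, [141, 114, 68]), (316, 24, 3, -132, [121, 98, 63])]
```

The depth suggests the finger tips end well short of the nominal TCP. I'll raise the arm clear and measure the tips.

jog_arm(
  plan=[
    [0,0,0,0,0,-50,-1],
    [0,0,0,0,0,-80,-1],
    [0,0,0,0,0,-80,-1],
    [0,0,0,0,0,-80,-1],
  ],
)

```text
time: 7.75
ee_pos: [0.5689, 0.0647, 0.1303]
eef_rot: [0.996, -0.087, 0.001, 0.0]
ft_force: [0.7, -0.7, -0.5]
width: 0.0004
grip_force: 0.0
```

```bash
cat > tips.py <<'E'
from look import *
c=snap('wrist');s=status.read_state()
v,u=np.indices(c['z_map'].shape);z=c['z_map']
P=np.stack([(u-c['cx'])/c['fx']*z,(v-c['cy'])/c['fy']*z,z],-1)@c['mount'][:3,:3].T+c['mount'][:3,3]
m=(z>0)&(abs(P[...,0])<14)&(P[...,2]<-2+0*z)&(P[...,2]>-.075)
q=P[m]*1000;print('width',s['width'],'ee',s['ee_pos'])
for lo in range(-75,0,5):
    k=q[(q[:,2]>=lo)&(q[:,2]<lo+5)]
    if len(k):print(lo,len(k),k.min(0).round(),k.max(0).round())
cv2.imwrite('pics/tips.png',cv2.cvtColor(c['image'],cv2.COLOR_RGB2BGR))
E
python3 tips.py
```

```text
width 0.0004973625205942433 ee [0.56821449 0.06455588 0.12926605]
```

Run:
```python
from look import *
c=snap('side')
W=pts(c);m=(W[...,2]>.09)&(W[...,2]<.3)&(abs(W[...,0]-.5686)<.06)&(abs(W[...,1]-.065)<.12)
q=W[m]
for lo in np.arange(.09,.3,.01):
    k=q[(q[:,2]>=lo)&(q[:,2]<lo+.01)]
    if len(k):print(lo.round(3),len(k),k.min(0).round(3),k.max(0).round(3))
```

```text
0.16 29 [0.556 0.052 0.163] [0.577 0.059 0.17 ]
0.17 1 [0.57  0.054 0.17 ] [0.57  0.054 0.17 ]
0.23 136 [ 0.516 -0.028  0.232] [0.618 0.151 0.24 ]
0.24 224 [ 0.517 -0.028  0.24 ] [0.618 0.151 0.25 ]
0.25 493 [ 0.516 -0.034  0.25 ] [0.616 0.151 0.26 ]
0.26 245 [ 0.515 -0.036  0.26 ] [0.616 0.14  0.27 ]
0.27 784 [ 0.516 -0.036  0.27 ] [0.616 0.157 0.28 ]
0.28 139 [0.541 0.041 0.28 ] [0.59  0.117 0.29 ]
0.29 136 [0.543 0.042 0.29 ] [0.594 0.075 0.3  ]
```

The side depth shows the finger ends at z≈0.163 and the body at z≈0.232 with the TCP reading 0.130. So the real tips lie about 33 mm short of the reported TCP, with no noticeable lateral shift. I'll allow for that from here: tip z = reported z + 33 mm.

jog_arm(
  plan=[
    [0,0,0,0,0,0,0],
    [0,0,0,0,0,0,0],
    [0,0,0,0,0,0,0],
    [0,0,0,0,0,0,0],
    [0,0,0,0,0,0,0],
    [0,0,0,0,0,30,0],
    [0,0,0,0,0,60,0],
    [0,0,0,0,0,80,0],
    [0,0,0,0,0,95,0],
    [0,0,0,0,0,105,0],
    [0,0,0,0,0,110,0],
    [0,0,0,0,0,110,0],
  ],
  squeeze=20,
)

```text
time: 9.05
ee_pos: [0.5686, 0.0648, 0.0199]
eef_rot: [0.996, -0.087, -0.0, 0.0]
ft_force: [0.2, 0.1, -0.1]
width: 0.0436
grip_force: 0.0
```

jog_arm(
  plan=[
    [0,0,0,0,0,0,-1],
    [0,0,0,0,0,0,-1],
    [0,0,0,0,0,0,-1],
    [0,0,0,0,0,0,-1],
    [0,0,0,0,0,0,-1],
    [0,0,0,0,0,0,-1],
  ],
)

```text
time: 9.65
ee_pos: [0.5687, 0.0649, 0.0202]
eef_rot: [0.996, -0.087, 0.0, -0.0]
ft_force: [0.8, 1.4, 2.4]
width: 0.0119
grip_force: 20.0
```

Gripped at 11.9 mm with 20 N, so this is the bar. Now I'll slide the cover open.

jog_arm(
  plan=[
    [0,0,0,0,-15,0,-1],
    [0,0,0,0,-40,0,-1],
    [0,0,0,0,-65,0,-1],
    [0,0,0,0,-90,0,-1],
    [0,0,0,0,-115,0,-1],
    [0,0,0,0,-140,0,-1],
    [0,0,0,0,-155,0,-1],
    [0,0,0,0,-160,0,-1],
    [0,0,0,0,-162,0,-1],
    [0,0,0,0,-164,0,-1],
    [0,0,0,0,-164,0,-1],
  ],
)

```text
time: 10.75
ee_pos: [0.5963, 0.2209, 0.0201]
eef_rot: [0.996, -0.089, -0.001, 0.004]
ft_force: [-9.9, -15.6, 16.9]
width: 0.0118
grip_force: 20.0
```

jog_arm(
  plan=[
    [0,0,0,0,4,0,-1],
    [0,0,0,0,4,0,-1],
    [0,0,0,0,4,0,0.2],
    [0,0,0,0,4,0,0.2],
    [0,0,0,0,4,0,0.2],
    [0,0,0,0,4,0,0.2],
    [0,0,0,0,4,0,0.2],
    [0,0,0,0,4,-40,0.2],
    [0,0,0,0,4,-80,0.2],
    [0,0,0,0,54,-110,0],
    [0,0,0,0,104,-110,0],
    [0,0,0,0,144,-110,0],
  ],
)

```text
time: 11.95
ee_pos: [0.5723, 0.0831, 0.1313]
eef_rot: [0.996, -0.087, 0.001, -0.0]
ft_force: [0.7, -0.2, -0.9]
width: 0.0442
grip_force: 0.0
```

Run:
```python
from look import *
print(status.read_state()['ee_pos'])
for n in('top','side','wrist'):
  c=snap(n)
  for col,a,b in(('green',.004,.03),('white',.004,.03),('black',.06,.085),('blue',.036,.056)):
    for o in blobs(c,col,a,b,80):print(n,col,*o)
  if n=='wrist':cv2.imwrite('pics/open.png',cv2.cvtColor(c['image'],cv2.COLOR_RGB2BGR))
```

```text
[0.57230961 0.08314978 0.13128207]
top green [254. 243.] 231 0.5137 0.1234 0.009 89 38 20.1
top green [353. 246.] 124 0.4826 -0.1639 0.0189 57 18 10.6
top green [ 93. 345.] 957 0.2499 0.5777 0.019 156 101 29.3
top green [ 87. 374.] 159 0.181 0.5773 0.0194 34 31 30.1
top white [355. 206.] 141 0.5978 -0.1803 0.0189 61 19 -15.8
top white [233. 232.] 1041 0.5464 0.1712 0.0092 111 87 -10.2
top white [421. 240.] 149 0.487 -0.359 0.019 60 21 9.4
top white [387. 246.] 157 0.4758 -0.2624 0.0184 60 21 -11.6
top black [  5. 320.] 244 0.33 0.7724 0.0691 67 38 -0.2
top blue [189. 211.] 3933 0.6078 0.2877 0.047 204 171 -10.0
side green [116. 146.] 690 0.2492 0.5746 0.0176 159 100 29.4
side green [259. 223.] 1032 0.5731 0.0989 0.0081 196 49 -9.6
side green [252. 322.] 369 0.4817 -0.1659 0.0178 62 23 12.3
side white [93. 89.] 153 0.1714 0.9402 0.0198 204 44 62.0
side white [256. 203.] 1314 0.5854 0.1636 0.0083 199 91 -10.6
side white [353. 223.] 1273 0.7862 0.0224 0.0219 110 108 -84.4
side white [310. 313.] 407 0.5956 -0.1825 0.0177 61 24 -18.7
side white [389. 340.] 82 0.7107 -0.2883 0.0246 47 16 -33.2
side white [263. 370.] 511 0.474 -0.264 0.0178 60 23 -12.7
side white [294. 415.] 222 0.4939 -0.3588 0.0182 43 21 9.3
side black [127.  91.] 259 0.3118 0.8053 0.0689 111 51 -42.2
side black [37. 97.] 140 0.0241 0.8427 0.0762 112 11 -30.3
side black [ 17. 300.] 83 0.07 -0.0122 0.0741 71 10 80.4
side blue [147.  77.] 223 0.3848 0.932 0.0483 151 48 -30.4
side blue [282. 168.] 432 0.6713 0.2751 0.046 173 72 79.8
side blue [228. 169.] 1102 0.5542 0.2953 0.046 177 101 81.6
wrist green [270. 179.] 9989 0.5897 0.0813 0.0088 161 77 -10.1
wrist green [496. 233.] 989 0.4889 -0.1617 0.0183 51 22 12.4
wrist white [291.  12.] 2102 0.746 0.0334 0.0227 90 24 78.3
wrist white [514. 132.] 1781 0.5977 -0.1801 0.0181 62 24 -16.4
wrist black [117. 203.] 995 0.6063 0.2184 0.0713 50 12 -9.9
wrist blue [ 61. 292.] 364 0.5232 0.3192 0.0473 27 19 -11.3
```

View pics/open.png

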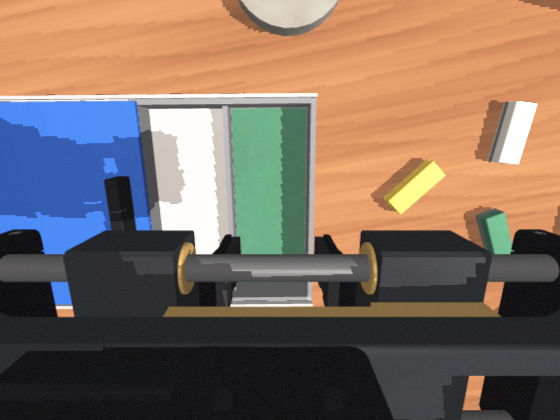

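The cover is open and the case centre comes out at (0.579,0.126). The green mat (270,180) is the -y compartment and the white mat (190,150) is the +y one. Now to the green stone.

```bash
python3 go.py 0.482 -0.1648 0.06 11.5
```

```text
turn [ 0.002 -0.    -0.381] shift [-44.9 256.9  70.6]
```

jog_arm(
  plan=[
    [0,0,-0.381,-45,257,70,0],
    [0,0,-0.381,-45,257,70,0],
    [0,0,-0.381,-45,257,70,0],
    [0,0,-0.381,-45,257,70,0],
    [0,0,-0.381,-45,257,70,0],
    [0,0,-0.381,-45,257,70,0],
    [0,0,-0.381,-45,257,70,0],
    [0,0,-0.381,-45,257,70,0],
    [0,0,-0.381,-45,257,70,0],
  ],
  squeeze=8,
)

```text
time: 13.0
ee_pos: [0.4843, -0.1589, 0.0604]
eef_rot: [0.995, 0.105, 0.001, -0.0]
ft_force: [-0.1, 0.7, 0.2]
width: 0.0437
grip_force: 0.0
```

Run:
```python
from look import *
from go import to
for n in('side','wrist'):
  c=snap(n)
  for o in blobs(c,'green',.010,.03,80):
     if o[3]<0:print(n,*o)
to(.482,-.1648,-.029,11.5)
cv2.imwrite('pics/g1.png',cv2.cvtColor(c['image'],cv2.COLOR_RGB2BGR))
```

```text
side [252. 322.] 339 0.4813 -0.1663 0.0176 62 23 9.5
wrist [282. 219.] 1629 0.4842 -0.1635 0.0188 61 20 11.8
turn [-0.    -0.001  0.009] shift [-3.3  5.  89.3]
```

View pics/g1.png

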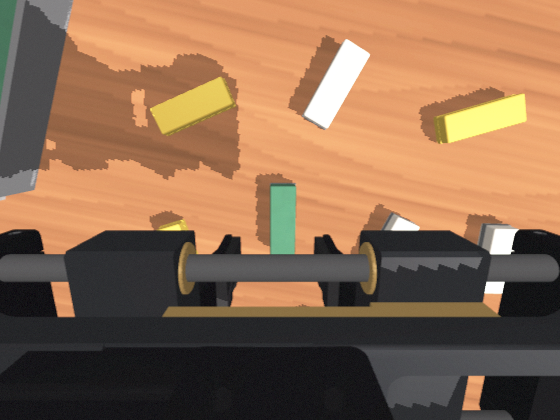

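The green stone (282,219) is aligned between the fingers, and the yellow look-alikes are clear of them. I'll go down.

jog_arm(
  plan=[
    [0,0,0.01,-3,4,40,0],
    [0,0,0.01,-3,4,65,0],
    [0,0,0.01,-3,4,78,0],
    [0,0,0.01,-3,4,84,0],
    [0,0,0.01,-3,4,88,0],
    [0,0,0.01,-3,4,88,0],
    [0,0,0.01,-3,4,88,0],
  ],
  squeeze=8,
)

```text
time: 13.8
ee_pos: [0.4819, -0.1655, -0.0271]
eef_rot: [0.995, 0.098, 0.001, 0.0]
ft_force: [0.0, 1.0, 0.7]
width: 0.0435
grip_force: 0.0
```

jog_arm(
  plan=[
    [0,0,0,0,0,0,-1],
    [0,0,0,0,0,0,-1],
    [0,0,0,0,0,0,-1],
    [0,0,0,0,0,0,-1],
    [0,0,0,0,0,0,-1],
    [0,0,0,0,0,0,-1],
  ],
)

```text
time: 14.4
ee_pos: [0.4812, -0.1654, -0.0279]
eef_rot: [0.995, 0.098, 0.0, 0.0]
ft_force: [-1.1, -0.5, 3.5]
width: 0.0218
grip_force: 8.0
```

jog_arm(
  plan=[
    [0,0,0,0,0,-20,-1],
    [0,0,0,0,0,-60,-1],
    [0,0,0,0,0,-90,-1],
    [0,0,0,0,0,-90,-1],
    [0,0,0,0,0,-90,-1],
  ],
)

```text
time: 14.9
ee_pos: [0.4811, -0.1656, 0.062]
eef_rot: [0.995, 0.098, 0.0, 0.0]
ft_force: [0.2, -0.5, -1.7]
width: 0.0218
grip_force: 8.0
```

```bash
python3 go.py 0.5715 0.0841 0.05 80
```

```text
turn [ 1.0e-03  0.0e+00 -1.2e+00] shift [ 137.4 -227.3   11.9]
```

jog_arm(
  plan=[
    [0,0,-1.2,137,-227,2,-1],
    [0,0,-1.2,137,-227,2,-1],
    [0,0,-1.2,137,-227,2,-1],
    [0,0,-1.2,137,-227,2,-1],
    [0,0,-1.2,137,-227,2,-1],
    [0,0,-1.2,137,-227,2,-1],
    [0,0,-1.2,137,-227,2,-1],
    [0,0,-1.2,137,-227,12,-1],
    [0,0,-1.2,137,-227,12,-1],
    [0,0,-1.2,137,-227,12,-1],
    [0,0,-1.2,137,-227,12,-1],
    [0,0,-1.2,137,-227,12,-1],
  ],
)

```text
time: 16.1
ee_pos: [0.5711, 0.084, 0.0501]
eef_rot: [0.767, 0.642, 0.0, 0.0]
ft_force: [-0.3, 0.5, -1.3]
width: 0.0221
grip_force: 8.0
```

```bash
python3 go.py 0.5715 0.0841 -0.0199 80
```

```text
turn [ 0.     0.    -0.002] shift [ 0.2  0.3 70. ]
```

jog_arm(
  plan=[
    [0,0,0,0,0,25,-1],
    [0,0,0,0,0,45,-1],
    [0,0,0,0,0,56,-1],
    [0,0,0,0,0,62,-1],
    [0,0,0,0,0,65,-1],
    [0,0,0,0,0,66,-1],
    [0,0,0,0,0,67,-1],
    [0,0,0,0,0,67.5,-1],
    [0,0,0,0,0,68,-1],
    [0,0,0,0,0,68.5,-1],
    [0,0,0,0,0,68.5,-1],
  ],
)

```text
time: 17.2
ee_pos: [0.5711, 0.084, -0.0185]
eef_rot: [0.766, 0.643, -0.0, 0.0]
ft_force: [-0.6, -0.1, -1.3]
width: 0.0219
grip_force: 8.0
```

jog_arm(
  plan=[
    [0,0,0,0,0,0.4,-1],
    [0,0,0,0,0,0.8,-1],
    [0,0,0,0,0,1.2,-1],
    [0,0,0,0,0,1.2,-1],
  ],
)

```text
time: 17.6
ee_pos: [0.5711, 0.084, -0.0198]
eef_rot: [0.766, 0.643, -0.0, 0.0]
ft_force: [-0.4, -0.6, -1.4]
width: 0.0221
grip_force: 8.0
```

jog_arm(
  plan=[
    [0,0,0,0,0,0.3,-1],
    [0,0,0,0,0,0.6,-1],
    [0,0,0,0,0,0.6,-1],
  ],
)

```text
time: 17.9
ee_pos: [0.5711, 0.084, -0.0198]
eef_rot: [0.766, 0.643, -0.0, 0.0]
ft_force: [-3.5, -0.8, 7.1]
width: 0.0218
grip_force: 8.0
```

It is resting on the mat, so I'll release it.

jog_arm(
  plan=[
    [0,0,0,0,0,0,-0.2],
    [0,0,0,0,0,0,-0.2],
    [0,0,0,0,0,0,-0.2],
    [0,0,0,0,0,0,-0.2],
    [0,0,0,0,0,-10,-0.2],
    [0,0,0,0,0,-40,-0.2],
    [0,0,0,0,0,-75,0],
    [0,0,0,0,0,-75,0],
    [0,0,0,0,0,-75,0],
  ],
)

```text
time: 18.8
ee_pos: [0.5717, 0.084, 0.0558]
eef_rot: [0.766, 0.643, 0.001, 0.001]
ft_force: [-0.9, 0.5, -0.7]
width: 0.0425
grip_force: 0.0
```

Run:
```python
from look import *
from go import to
for n in('side','top'):
  c=snap(n)
  for col in('green','white'):
    for o in blobs(c,col,.014,.03,60,700):
      if abs(o[3])<.4 and o[2]<.68:print(n,col,*o)
to(.597,-.1812,.06,-16.5)
```

```text
side green [260. 222.] 147 0.5706 0.0871 0.0259 57 22 79.5
side white [275. 209.] 79 0.6183 0.1181 0.0259 112 9 -9.6
side white [315. 330.] 363 0.5894 -0.2229 0.0179 61 23 -18.7
side white [263. 369.] 431 0.474 -0.2644 0.0181 61 23 -12.7
side white [294. 415.] 222 0.4941 -0.3592 0.0181 43 21 10.8
top white [369. 208.] 142 0.5915 -0.2209 0.0183 62 20 -19.0
top white [421. 240.] 148 0.487 -0.3589 0.0187 60 21 10.8
top white [387. 246.] 155 0.4762 -0.2625 0.0187 60 22 -11.5
turn [-0.000e+00  1.000e-03  1.685e+00] shift [-256.4   71.9   -5.7]
```

Green lies flat at z 0.026. One white stone was knocked to (0.590,-0.222), with yaw -19°. I'll fetch that one next.

```bash
python3 go.py 0.5905 -0.222 0.06 -19
```

```text
turn [-0.000e+00  1.000e-03  1.728e+00] shift [-297.7   72.5   -5.7]
```

jog_arm(
  plan=[
    [0,0,1.728,-298,72,-6,0],
    [0,0,1.728,-298,72,-6,0],
    [0,0,1.728,-298,72,-6,0],
    [0,0,1.728,-298,72,-6,0],
    [0,0,1.728,-298,72,-6,0],
    [0,0,1.728,-298,72,-6,0],
    [0,0,1.728,-298,72,-6,0],
    [0,0,1.728,-298,72,-6,0],
    [0,0,1.728,-298,72,-6,0],
    [0,0,1.728,-298,72,-6,0],
    [0,0,1.728,-298,72,-6,0],
    [0,0,1.728,-298,72,-6,0],
  ],
)

```text
time: 20.1
ee_pos: [0.5896, -0.2216, 0.0594]
eef_rot: [0.986, -0.168, -0.001, -0.0]
ft_force: [-0.2, 0.4, 0.6]
width: 0.0436
grip_force: 0.0
```

jog_arm(
  plan=[
    [0,0,0,0,0,0,0],
    [0,0,0,0,0,0,0],
  ],
)

```text
time: 20.3
ee_pos: [0.5899, -0.2217, 0.0599]
eef_rot: [0.987, -0.163, -0.001, -0.0]
ft_force: [0.2, -0.8, -0.1]
width: 0.0433
grip_force: 0.0
```

Run:
```python
from look import *
from go import to
for n in('side','wrist'):
  c=snap(n)
  for o in blobs(c,'white',.014,.03,60,5000):
      if abs(o[3])<.4 and o[2]<.68:print(n,*o)
to(.5905,-.222,-.028,-19)
```

```text
side [245. 212.] 66 0.5484 0.13 0.0262 103 8 -9.1
side [315. 332.] 236 0.5879 -0.2264 0.0178 61 14 -17.3
side [263. 369.] 435 0.4739 -0.2646 0.0181 61 23 -12.5
side [294. 415.] 222 0.4943 -0.3592 0.0182 43 22 10.3
wrist [277. 215.] 1779 0.5915 -0.2211 0.0188 62 21 -18.3
turn [-0.     0.001  0.002] shift [ 0.5  0.  88.2]
```

jog_arm(
  plan=[
    [0,0,0,0,0,40,0],
    [0,0,0,0,0,65,0],
    [0,0,0,0,0,78,0],
    [0,0,0,0,0,84,0],
    [0,0,0,0,0,88,0],
    [0,0,0,0,0,88,-1],
    [0,0,0,0,0,88,-1],
    [0,0,0,0,0,88,-1],
    [0,0,0,0,0,88,-1],
    [0,0,0,0,0,88,-1],
    [0,0,0,0,0,88,-1],
  ],
  squeeze=8,
)

```text
time: 21.5
ee_pos: [0.5909, -0.2221, -0.0266]
eef_rot: [0.986, -0.165, 0.001, 0.0]
ft_force: [-0.1, 0.4, 5.1]
width: 0.0221
grip_force: 8.0
```

jog_arm(
  plan=[
    [0,0,0,0,0,0,-1],
    [0,0,0,0,0,-20,-1],
    [0,0,0,0,0,-60,-1],
    [0,0,0,0,0,-88,-1],
    [0,0,0,0,0,-88,-1],
    [0,0,0,0,0,-88,-1],
  ],
)

```text
time: 22.1
ee_pos: [0.5904, -0.2221, 0.0609]
eef_rot: [0.986, -0.165, 0.0, 0.0]
ft_force: [-0.4, -0.5, -1.3]
width: 0.0218
grip_force: 7.9
```

```bash
python3 go.py 0.6409 0.1547 0.06 80
```

```text
turn [ 1.000e-03 -0.000e+00 -1.728e+00] shift [ -74.9 -372.7    0.7]
```

jog_arm(
  plan=[
    [0,0,-1.728,-75,-373,0,-1],
    [0,0,-1.728,-75,-373,0,-1],
    [0,0,-1.728,-75,-373,0,-1],
    [0,0,-1.728,-75,-373,0,-1],
    [0,0,-1.728,-75,-373,0,-1],
    [0,0,-1.728,-75,-373,0,-1],
    [0,0,-1.728,-75,-373,0,-1],
    [0,0,-1.728,-75,-373,0,-1],
    [0,0,-1.728,-75,-373,0,-1],
    [0,0,-1.728,-75,-373,0,-1],
    [0,0,-1.728,-75,-373,0,-1],
    [0,0,-1.728,-75,-373,0,-1],
  ],
)

```text
time: 23.3
ee_pos: [0.6397, 0.155, 0.0586]
eef_rot: [0.764, 0.645, -0.001, -0.001]
ft_force: [0.2, 1.2, -0.3]
width: 0.0219
grip_force: 7.9
```

jog_arm(
  plan=[
    [0,0,0,0,0,10,-1],
    [0,0,0,0,0,10,-1],
    [0,0,0,0,0,10,-1],
  ],
)

```text
time: 23.6
ee_pos: [0.64, 0.155, 0.0494]
eef_rot: [0.766, 0.642, -0.001, -0.0]
ft_force: [-0.0, 0.5, -0.0]
width: 0.0221
grip_force: 7.9
```

```bash
python3 go.py 0.6409 0.1547 -0.018 80
```

```text
turn [-0.002  0.001 -0.001] shift [-0.1  1.  67.4]
```

jog_arm(
  plan=[
    [0,0,0,0,0,25,-1],
    [0,0,0,0,0,45,-1],
    [0,0,0,0,0,56,-1],
    [0,0,0,0,0,61,-1],
    [0,0,0,0,0,64,-1],
    [0,0,0,0,0,65,-1],
    [0,0,0,0,0,66,-1],
    [0,0,0,0,0,66.5,-1],
    [0,0,0,0,0,67,-1],
    [0,0,0,0,0,67,-1],
  ],
)

```text
time: 24.6
ee_pos: [0.6408, 0.1552, -0.0162]
eef_rot: [0.766, 0.643, 0.0, 0.0]
ft_force: [-0.5, 0.5, 0.3]
width: 0.0221
grip_force: 7.9
```

jog_arm(
  plan=[
    [0,0,0,0,0,0.4,-1],
    [0,0,0,0,0,0.8,-1],
    [0,0,0,0,0,0.8,-1],
  ],
)

```text
time: 24.9
ee_pos: [0.6407, 0.1551, -0.0172]
eef_rot: [0.766, 0.643, -0.0, 0.0]
ft_force: [-0.0, -0.6, -0.5]
width: 0.0222
grip_force: 7.9
```

jog_arm(
  plan=[
    [0,0,0,0,0,0.4,-1],
    [0,0,0,0,0,0.8,-1],
    [0,0,0,0,0,1.0,-1],
    [0,0,0,0,0,1.0,-1],
  ],
)

```text
time: 25.3
ee_pos: [0.6407, 0.1552, -0.0182]
eef_rot: [0.766, 0.643, -0.0, 0.0]
ft_force: [0.4, -0.4, -1.2]
width: 0.022
grip_force: 7.9
```

jog_arm(
  plan=[
    [0,0,0,0,0,0.3,-1],
    [0,0,0,0,0,0.5,-1],
    [0,0,0,0,0,0.5,-1],
  ],
)

```text
time: 25.6
ee_pos: [0.6408, 0.1552, -0.0185]
eef_rot: [0.766, 0.643, 0.0, 0.0]
ft_force: [-0.5, -1.4, 1.4]
width: 0.0219
grip_force: 7.9
```

jog_arm(
  plan=[
    [0,0,0,0,0,0.2,-1],
    [0,0,0,0,0,0.3,-1],
    [0,0,0,0,0,0.3,-1],
  ],
)

```text
time: 25.9
ee_pos: [0.6408, 0.1552, -0.0186]
eef_rot: [0.766, 0.643, -0.0, 0.0]
ft_force: [-2.8, -1.2, 5.4]
width: 0.0217
grip_force: 7.9
```

Touching, so I'll release it and go to the next one.

jog_arm(
  plan=[
    [0,0,0,0,0,0,-0.2],
    [0,0,0,0,0,0,-0.2],
    [0,0,0,0,0,0,-0.2],
    [0,0,0,0,0,0,-0.2],
    [0,0,0,0,0,-10,-0.2],
    [0,0,0,0,0,-40,-0.2],
    [0,0,0,0,0,-75,0],
    [0,0,0,0,0,-75,0],
    [0,0,0,0,0,-75,0],
  ],
)

```text
time: 26.8
ee_pos: [0.6414, 0.1554, 0.0575]
eef_rot: [0.766, 0.643, 0.001, 0.001]
ft_force: [-0.4, 0.1, -0.4]
width: 0.0428
grip_force: 0.0
```

Run:
```python
from look import *
from go import to
for n in('side','top'):
  c=snap(n)
  for col in('green','white'):
    for o in blobs(c,col,.014,.03,60,700):
      if abs(o[3])<.4 and o[2]<.68:print(n,col,*o)
to(.475,-.2634,.06,-12.3)
```

```text
side green [260. 222.] 148 0.5704 0.087 0.0261 57 22 80.6
side white [267. 204.] 271 0.5714 0.1663 0.0261 165 87 -9.9
side white [263. 369.] 438 0.474 -0.2642 0.018 60 23 -13.2
side white [294. 415.] 223 0.494 -0.359 0.0181 43 21 9.9
top white [246. 237.] 61 0.5261 0.1358 0.0263 84 5 -10.0
top white [421. 240.] 144 0.4872 -0.3591 0.0186 59 22 9.4
top white [387. 247.] 155 0.4756 -0.2626 0.0186 60 22 -11.9
turn [-0.000e+00  1.000e-03  1.611e+00] shift [-440.5  -90.4   -4.2]
```

jog_arm(
  plan=[
    [0,0,1.611,-440,-90,-4,0],
    [0,0,1.611,-440,-90,-4,0],
    [0,0,1.611,-440,-90,-4,0],
    [0,0,1.611,-440,-90,-4,0],
    [0,0,1.611,-440,-90,-4,0],
    [0,0,1.611,-440,-90,-4,0],
    [0,0,1.611,-440,-90,-4,0],
    [0,0,1.611,-440,-90,-4,0],
    [0,0,1.611,-440,-90,-4,0],
    [0,0,1.611,-440,-90,-4,0],
    [0,0,1.611,-440,-90,-4,0],
    [0,0,1.611,-440,-90,-4,0],
  ],
)

```text
time: 28.1
ee_pos: [0.4751, -0.2626, 0.0592]
eef_rot: [0.994, -0.108, -0.001, -0.0]
ft_force: [0.5, -0.3, 0.0]
width: 0.0436
grip_force: 0.0
```

jog_arm(
  plan=[
    [0,0,0,0,0,0,0],
    [0,0,0,0,0,0,0],
  ],
)

```text
time: 28.3
ee_pos: [0.4758, -0.2621, 0.0597]
eef_rot: [0.994, -0.105, -0.0, -0.0]
ft_force: [-0.1, -0.3, -0.2]
width: 0.0433
grip_force: 0.0
```

Run:
```python
from look import *
from go import to
for n in('side','wrist'):
  c=snap(n)
  for o in blobs(c,'white',.014,.03,60,5000):
      if o[3]<-.1 and o[2]<.68:print(n,*o)
to(.475,-.2634,-.028,-12.3)
```

```text
side [294. 415.] 222 0.4942 -0.3598 0.0183 43 22 12.3
wrist [390. 181.] 2024 0.4867 -0.3598 0.0186 62 22 10.7
wrist [279. 217.] 1749 0.4758 -0.2631 0.0188 61 22 -12.5
turn [-0.     0.     0.003] shift [-0.6  1.3 87.9]
```

jog_arm(
  plan=[
    [0,0,0,0,1,40,0],
    [0,0,0,0,1,65,0],
    [0,0,0,0,1,78,0],
    [0,0,0,0,1,84,0],
    [0,0,0,0,1,88,0],
    [0,0,0,0,1,88,-1],
    [0,0,0,0,1,88,-1],
    [0,0,0,0,1,88,-1],
    [0,0,0,0,1,88,-1],
    [0,0,0,0,1,88,-1],
    [0,0,0,0,1,88,-1],
  ],
  squeeze=8,
)

```text
time: 29.5
ee_pos: [0.4761, -0.2638, -0.0273]
eef_rot: [0.994, -0.107, 0.0, 0.0]
ft_force: [-0.9, 0.5, 4.3]
width: 0.0224
grip_force: 8.0
```

jog_arm(
  plan=[
    [0,0,0,0,0,0,-1],
    [0,0,0,0,0,0,-1],
  ],
)

```text
time: 29.7
ee_pos: [0.4762, -0.2638, -0.0273]
eef_rot: [0.994, -0.107, 0.0, 0.0]
ft_force: [-1.3, -0.7, 7.1]
width: 0.0221
grip_force: 8.0
```

jog_arm(
  plan=[
    [0,0,0,0,0,-20,-1],
    [0,0,0,0,0,-60,-1],
    [0,0,0,0,0,-88,-1],
    [0,0,0,0,0,-88,-1],
    [0,0,0,0,0,-88,-1],
  ],
)

```text
time: 30.2
ee_pos: [0.4758, -0.2637, 0.0602]
eef_rot: [0.994, -0.107, 0.0, 0.0]
ft_force: [0.2, 0.4, -1.2]
width: 0.0223
grip_force: 8.0
```

```bash
python3 go.py 0.5857 0.1644 0.055 80
```

```text
turn [ 1.000e-03 -0.000e+00 -1.611e+00] shift [  16.3 -441.7    5. ]
```

jog_arm(
  plan=[
    [0,0,-1.611,16,-442,0,-1],
    [0,0,-1.611,16,-442,0,-1],
    [0,0,-1.611,16,-442,0,-1],
    [0,0,-1.611,16,-442,0,-1],
    [0,0,-1.611,16,-442,0,-1],
    [0,0,-1.611,16,-442,0,-1],
    [0,0,-1.611,16,-442,0,-1],
    [0,0,-1.611,16,-442,0,-1],
    [0,0,-1.611,16,-442,0,-1],
    [0,0,-1.611,16,-442,0,-1],
    [0,0,-1.611,16,-442,5,-1],
    [0,0,-1.611,16,-442,5,-1],
  ],
)

```text
time: 31.4
ee_pos: [0.5839, 0.1649, 0.0526]
eef_rot: [0.765, 0.644, -0.001, -0.001]
ft_force: [-0.3, -0.7, -0.9]
width: 0.0215
grip_force: 8.0
```

jog_arm(
  plan=[
    [0,0,0,0,0,5,-1],
    [0,0,0,0,0,5,-1],
    [0,0,0,0,0,5,-1],
  ],
)

```text
time: 31.7
ee_pos: [0.5852, 0.1646, 0.0498]
eef_rot: [0.767, 0.642, -0.0, 0.0]
ft_force: [0.4, 0.3, -0.9]
width: 0.0223
grip_force: 8.0
```

```bash
python3 go.py 0.5857 0.1644 -0.018 80
```

```text
turn [-0.     0.    -0.001] shift [-0.1  0.6 67.8]
```

jog_arm(
  plan=[
    [0,0,0,0,0,25,-1],
    [0,0,0,0,0,45,-1],
    [0,0,0,0,0,56,-1],
    [0,0,0,0,0,61,-1],
    [0,0,0,0,0,64,-1],
    [0,0,0,0,0,65,-1],
    [0,0,0,0,0,66,-1],
    [0,0,0,0,0,66.5,-1],
    [0,0,0,0,0,67,-1],
    [0,0,0,0,0,67.5,-1],
    [0,0,0,0,0,68,-1],
    [0,0,0,0,0,68,-1],
  ],
)

```text
time: 32.9
ee_pos: [0.5853, 0.1649, -0.018]
eef_rot: [0.766, 0.643, -0.0, 0.0]
ft_force: [0.5, -0.3, 0.1]
width: 0.0221
grip_force: 8.0
```

jog_arm(
  plan=[
    [0,0,0,0,0,0.3,-1],
    [0,0,0,0,0,0.5,-1],
    [0,0,0,0,0,0.5,-1],
  ],
)

```text
time: 33.2
ee_pos: [0.5853, 0.1649, -0.0185]
eef_rot: [0.766, 0.643, -0.0, 0.0]
ft_force: [-0.4, -0.5, 0.2]
width: 0.0218
grip_force: 8.0
```

jog_arm(
  plan=[
    [0,0,0,0,0,0.2,-1],
    [0,0,0,0,0,0.3,-1],
    [0,0,0,0,0,0.3,-1],
  ],
)

```text
time: 33.5
ee_pos: [0.5853, 0.1649, -0.0188]
eef_rot: [0.766, 0.643, -0.0, 0.0]
ft_force: [1.1, -0.0, -0.6]
width: 0.0215
grip_force: 8.0
```

jog_arm(
  plan=[
    [0,0,0,0,0,0.2,-1],
    [0,0,0,0,0,0.4,-1],
    [0,0,0,0,0,0.4,-1],
  ],
)

```text
time: 33.8
ee_pos: [0.5853, 0.1649, -0.0192]
eef_rot: [0.766, 0.643, -0.0, 0.0]
ft_force: [-0.1, -0.2, -0.2]
width: 0.0222
grip_force: 8.0
```

jog_arm(
  plan=[
    [0,0,0,0,0,0.2,-1],
    [0,0,0,0,0,0.2,-1],
  ],
)

```text
time: 34.0
ee_pos: [0.5854, 0.1649, -0.0192]
eef_rot: [0.766, 0.643, -0.0, 0.0]
ft_force: [-0.6, -0.7, 1.3]
width: 0.0221
grip_force: 8.0
```

Contact is at the expected height (-0.0193). I'll release it and look for the last white stone.

jog_arm(
  plan=[
    [0,0,0,0,0,0,-0.2],
    [0,0,0,0,0,0,-0.2],
    [0,0,0,0,0,0,-0.2],
    [0,0,0,0,0,0,-0.2],
    [0,0,0,0,0,-10,-0.2],
    [0,0,0,0,0,-40,-0.2],
    [0,0,0,0,0,-75,0],
    [0,0,0,0,0,-75,0],
    [0,0,0,0,0,-75,0],
  ],
)

```text
time: 34.9
ee_pos: [0.586, 0.1651, 0.0569]
eef_rot: [0.766, 0.643, 0.001, 0.001]
ft_force: [0.2, 0.5, -0.1]
width: 0.0426
grip_force: 0.0
```

Run:
```python
from look import *
from go import to
for n in('side','top'):
  c=snap(n)
  for col in('green','white'):
    for o in blobs(c,col,.014,.03,60,700):
      if abs(o[3])<.45 and o[2]<.68:print(n,col,*o)
to(.487,-.3593,.06,10.7)
```

```text
side green [260. 222.] 144 0.571 0.0875 0.026 56 22 79.0
side white [265. 203.] 451 0.5855 0.1629 0.026 193 88 -10.4
side white [294. 415.] 224 0.494 -0.3588 0.0181 43 22 8.0
top white [421. 240.] 150 0.4872 -0.3591 0.0186 60 21 11.6
turn [-0.00e+00  1.00e-03  1.21e+00] shift [-532.9   -5.7   -4.5]
```

jog_arm(
  plan=[
    [0,0,1.21,-533,-6,-4,0],
    [0,0,1.21,-533,-6,-4,0],
    [0,0,1.21,-533,-6,-4,0],
    [0,0,1.21,-533,-6,-4,0],
    [0,0,1.21,-533,-6,-4,0],
    [0,0,1.21,-533,-6,-4,0],
    [0,0,1.21,-533,-6,-4,0],
    [0,0,1.21,-533,-6,-4,0],
    [0,0,1.21,-533,-6,-4,0],
    [0,0,1.21,-533,-6,-4,0],
    [0,0,1.21,-533,-6,-4,0],
    [0,0,1.21,-533,-6,-4,0],
  ],
)

```text
time: 36.2
ee_pos: [0.4837, -0.3648, 0.0582]
eef_rot: [0.996, 0.089, -0.001, 0.0]
ft_force: [-0.4, 0.9, 0.3]
width: 0.0435
grip_force: 0.0
```

jog_arm(
  plan=[
    [0,0,0,0,0,0,0],
    [0,0,0,0,0,0,0],
  ],
)

```text
time: 36.4
ee_pos: [0.4874, -0.3572, 0.0591]
eef_rot: [0.996, 0.094, -0.0, -0.001]
ft_force: [0.3, -0.2, 0.2]
width: 0.0435
grip_force: 0.0
```

Run:
```python
from look import *
from go import to
for n in('top','wrist'):
  c=snap(n)
  for o in blobs(c,'white',.014,.03,60,5000):
      if o[3]<-.1 and o[2]<.68:print(n,*o)
to(.487,-.3593,-.028,10.7)
```

```text
wrist [280. 218.] 1792 0.4876 -0.3599 0.0188 61 22 10.5
turn [-0.001 -0.     0.002] shift [-1.1  1.9 87.5]
```

jog_arm(
  plan=[
    [0,0,0,0,2,40,0],
    [0,0,0,0,2,65,0],
    [0,0,0,0,2,78,0],
    [0,0,0,0,2,84,0],
    [0,0,0,0,2,87.5,0],
    [0,0,0,0,2,87.5,-1],
    [0,0,0,0,2,87.5,-1],
    [0,0,0,0,2,87.5,-1],
    [0,0,0,0,2,87.5,-1],
    [0,0,0,0,2,87.5,-1],
    [0,0,0,0,2,87.5,-1],
    [0,0,0,0,2,87.5,-1],
  ],
  squeeze=8,
)

```text
time: 37.7
ee_pos: [0.4879, -0.3612, -0.0271]
eef_rot: [0.996, 0.093, 0.0, 0.0]
ft_force: [-2.0, 0.8, 6.2]
width: 0.0217
grip_force: 8.0
```

jog_arm(
  plan=[
    [0,0,0,0,0,0,-1],
    [0,0,0,0,0,-20,-1],
    [0,0,0,0,0,-60,-1],
    [0,0,0,0,0,-88,-1],
    [0,0,0,0,0,-88,-1],
    [0,0,0,0,0,-88,-1],
  ],
)

```text
time: 38.3
ee_pos: [0.4875, -0.3612, 0.0604]
eef_rot: [0.996, 0.093, 0.0, 0.0]
ft_force: [-0.4, -0.0, -1.0]
width: 0.0217
grip_force: 8.0
```

```bash
python3 go.py 0.5305 0.1741 0.055 80
```

```text
turn [ 1.00e-03  0.00e+00 -1.21e+00] shift [ 141.5 -518.     5. ]
```

jog_arm(
  plan=[
    [0,0,-1.21,141,-518,0,-1],
    [0,0,-1.21,141,-518,0,-1],
    [0,0,-1.21,141,-518,0,-1],
    [0,0,-1.21,141,-518,0,-1],
    [0,0,-1.21,141,-518,0,-1],
    [0,0,-1.21,141,-518,0,-1],
    [0,0,-1.21,141,-518,0,-1],
    [0,0,-1.21,141,-518,0,-1],
    [0,0,-1.21,141,-518,0,-1],
    [0,0,-1.21,141,-518,0,-1],
    [0,0,-1.21,141,-518,5,-1],
    [0,0,-1.21,141,-518,5,-1],
  ],
)

```text
time: 39.5
ee_pos: [0.5274, 0.1808, 0.0537]
eef_rot: [0.763, 0.646, 0.0, -0.002]
ft_force: [0.8, 0.3, 0.3]
width: 0.022
grip_force: 8.0
```

jog_arm(
  plan=[
    [0,0,0,0,0,5,-1],
    [0,0,0,0,0,5,-1],
    [0,0,0,0,0,5,-1],
  ],
)

```text
time: 39.8
ee_pos: [0.5298, 0.1724, 0.0495]
eef_rot: [0.767, 0.642, -0.001, 0.0]
ft_force: [-0.8, 1.1, -0.5]
width: 0.0221
grip_force: 8.0
```

```bash
python3 go.py 0.5305 0.1741 -0.018 80
```

```text
turn [-0.001  0.001 -0.002] shift [ 1.9  0.5 67.5]
```

jog_arm(
  plan=[
    [0,0,0,1,0,25,-1],
    [0,0,0,1,0,45,-1],
    [0,0,0,1,0,56,-1],
    [0,0,0,1,0,61,-1],
    [0,0,0,1,0,64,-1],
    [0,0,0,1,0,65,-1],
    [0,0,0,1,0,66,-1],
    [0,0,0,1,0,66.5,-1],
    [0,0,0,1,0,67,-1],
    [0,0,0,1,0,67.4,-1],
    [0,0,0,1,0,67.4,-1],
  ],
)

```text
time: 40.9
ee_pos: [0.53, 0.1752, -0.0172]
eef_rot: [0.766, 0.643, 0.0, 0.0]
ft_force: [-0.0, -0.4, -0.5]
width: 0.0218
grip_force: 8.0
```

jog_arm(
  plan=[
    [0,0,0,0,0,0.3,-1],
    [0,0,0,0,0,0.5,-1],
    [0,0,0,0,0,0.5,-1],
  ],
)

```text
time: 41.2
ee_pos: [0.53, 0.1752, -0.0178]
eef_rot: [0.766, 0.643, -0.0, 0.0]
ft_force: [-0.4, 0.0, -0.5]
width: 0.0219
grip_force: 8.0
```

jog_arm(
  plan=[
    [0,0,0,0,0,0.2,-1],
    [0,0,0,0,0,0.4,-1],
    [0,0,0,0,0,0.4,-1],
  ],
)

```text
time: 41.5
ee_pos: [0.53, 0.1752, -0.0182]
eef_rot: [0.766, 0.643, -0.0, 0.0]
ft_force: [-0.4, -0.5, -0.2]
width: 0.0218
grip_force: 8.0
```

jog_arm(
  plan=[
    [0,0,0,0,0,0.2,-1],
    [0,0,0,0,0,0.4,-1],
    [0,0,0,0,0,0.6,-1],
    [0,0,0,0,0,0.6,-1],
  ],
)

```text
time: 41.9
ee_pos: [0.53, 0.1752, -0.0188]
eef_rot: [0.766, 0.643, -0.0, 0.0]
ft_force: [0.1, 0.8, -1.0]
width: 0.0216
grip_force: 8.0
```

jog_arm(
  plan=[
    [0,0,0,0,0,0.2,-1],
    [0,0,0,0,0,0.3,-1],
    [0,0,0,0,0,0.3,-1],
  ],
)

```text
time: 42.2
ee_pos: [0.53, 0.1752, -0.0191]
eef_rot: [0.766, 0.643, 0.0, 0.0]
ft_force: [-0.5, 0.8, -0.1]
width: 0.0221
grip_force: 8.0
```

jog_arm(
  plan=[
    [0,0,0,0,0,0.2,-1],
    [0,0,0,0,0,0.2,-1],
    [0,0,0,0,0,0.2,-0.2],
    [0,0,0,0,0,0.2,-0.2],
    [0,0,0,0,0,0.2,-0.2],
    [0,0,0,0,0,0.2,-0.2],
    [0,0,0,0,0,-10,-0.2],
    [0,0,0,0,0,-40,-0.2],
    [0,0,0,0,0,-90,0],
    [0,0,0,0,0,-90,0],
    [0,0,0,0,0,-90,0],
  ],
)

```text
time: 43.3
ee_pos: [0.531, 0.1754, 0.0725]
eef_rot: [0.766, 0.643, 0.001, 0.001]
ft_force: [-0.5, -0.3, -0.8]
width: 0.0426
grip_force: 0.0
```

jog_arm(
  plan=[
    [0,0,0,-110,0,-60,0],
    [0,0,0,-110,0,-60,0],
    [0,0,0,-110,0,-60,0],
    [0,0,0,-110,0,-60,0],
    [0,0,0,-110,0,-60,0],
  ],
)

```text
time: 43.8
ee_pos: [0.5106, 0.0666, 0.1303]
eef_rot: [0.766, 0.643, -0.0, -0.0]
ft_force: [-0.1, 0.6, -0.3]
width: 0.0435
grip_force: 0.0
```

Run:
```python
from look import *
C=np.array([.5789,.126]);a=np.radians(-10);u=np.array([np.cos(a),np.sin(a)]);v=np.array([-u[1],u[0]])
for n in('side','wrist'):
  c=snap(n)
  for col,lo,hi in(('green',.02,.032),('white',.02,.032),('black',.06,.085)):
    for o in blobs(c,col,lo,hi,80,9000):
      p=np.array(o[2:4])-C
      if abs(p[1])<.3 and abs(p[0])<.2:print(n,col,*o,'case',(p@u).round(3),(p@v).round(3))
cv2.imwrite('pics/all.png',cv2.cvtColor(c['image'],cv2.COLOR_RGB2BGR))
```

```text
side green [260. 222.] 144 0.5707 0.0866 0.0259 56 21 79.5 case -0.001 -0.04
side white [257. 203.] 591 0.5843 0.1576 0.026 193 75 -9.8 case -0.0 0.032
side black [257. 173.] 99 0.6036 0.2168 0.0692 48 13 -8.4 case 0.009 0.094
wrist green [332. 175.] 1287 0.5724 0.0863 0.0267 61 22 79.8 case 0.0 -0.04
wrist white [278.  93.] 1544 0.5306 0.174 0.0268 62 21 80.6 case -0.056 0.039
wrist white [393.  92.] 1660 0.6415 0.1553 0.0266 62 23 80.6 case 0.057 0.04
wrist white [336.  93.] 1589 0.586 0.1638 0.0267 61 22 80.1 case 0.0 0.038
wrist white [335. 135.] 990 0.5803 0.126 0.0268 198 4 -10.0 case 0.001 0.0
wrist white [527. 193.] 5138 0.7711 0.0276 0.0226 102 75 -87.0 case 0.206 -0.064
wrist black [350.   9.] 1673 0.5957 0.2199 0.0714 69 10 -10.0 case 0.0 0.095
```

View pics/all.png

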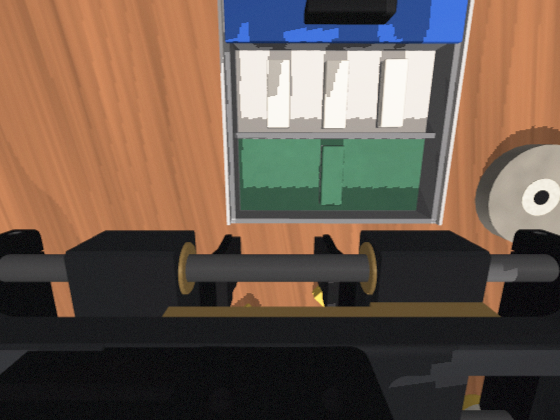

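Three white stones (278,93), (336,93), (393,92) and one green (332,175) lie flat, with tops at 26 mm. The handle is at (0.596,0.220). Now I'll close the cover.

```bash
python3 go.py 0.5957 0.2195 0.08 -10
```

```text
turn [-1.000e-03  1.000e-03  1.573e+00] shift [163.8  58.2  50. ]
```

jog_arm(
  plan=[
    [0,0,1.572,164,58,30,0],
    [0,0,1.572,164,58,30,0],
    [0,0,1.572,164,58,30,0],
    [0,0,1.572,164,58,30,0],
    [0,0,1.572,164,58,30,0],
    [0,0,1.572,164,58,30,0],
    [0,0,1.572,164,58,30,0],
    [0,0,1.572,164,58,30,0],
    [0,0,1.572,164,58,30,0],
    [0,0,1.572,164,58,30,0],
    [0,0,1.572,164,58,30,0],
    [0,0,1.572,164,58,30,0],
  ],
  squeeze=20,
)

```text
time: 45.1
ee_pos: [0.5955, 0.22, 0.0998]
eef_rot: [0.996, -0.087, -0.001, 0.0]
ft_force: [0.6, 0.3, 0.2]
width: 0.0433
grip_force: 0.0
```

jog_arm(
  plan=[
    [0,0,0,0,0,20,0],
    [0,0,0,0,0,20,0],
    [0,0,0,0,0,20,0],
  ],
)

```text
time: 45.4
ee_pos: [0.5958, 0.2189, 0.0804]
eef_rot: [0.996, -0.086, -0.001, 0.0]
ft_force: [0.2, -0.3, 1.1]
width: 0.0434
grip_force: 0.0
```

Run:
```python
from look import *
from go import to
c=snap('wrist')
for o in blobs(c,'black',.06,.078,300):print(*o)
to(.5957,.2195,.0195,-10)
```

```text
[274. 218.] 1076 0.6049 0.2202 0.0717 53 11 -9.8
turn [-0.     0.     0.002] shift [-0.6 -0.4 61.6]
```

jog_arm(
  plan=[
    [0,0,0,0,-1,30,0],
    [0,0,0,0,-1,50,0],
    [0,0,0,0,-1,58,0],
    [0,0,0,0,-1,60,0],
    [0,0,0,0,-1,60,0],
    [0,0,0,0,-1,60,-1],
    [0,0,0,0,-1,60,-1],
    [0,0,0,0,-1,60,-1],
    [0,0,0,0,-1,60,-1],
    [0,0,0,0,-1,60,-1],
    [0,0,0,0,-1,60,-1],
    [0,0,0,0,-1,60,-1],
  ],
)

```text
time: 46.65
ee_pos: [0.5968, 0.2196, 0.0212]
eef_rot: [0.996, -0.087, 0.0, -0.0]
ft_force: [0.5, 1.1, 1.0]
width: 0.0118
grip_force: 20.0
```

jog_arm(
  plan=[
    [0,0,0,0,20,0,-1],
    [0,0,0,0,45,0,-1],
    [0,0,0,0,70,0,-1],
    [0,0,0,0,95,0,-1],
    [0,0,0,0,120,0,-1],
    [0,0,0,0,140,0,-1],
    [0,0,0,0,152,0,-1],
    [0,0,0,0,157,0,-1],
    [0,0,0,0,160,0,-1],
    [0,0,0,0,160,0,-1],
  ],
)

```text
time: 47.65
ee_pos: [0.569, 0.062, 0.0211]
eef_rot: [0.996, -0.087, 0.0, 0.0]
ft_force: [-0.1, -1.7, 4.8]
width: 0.0121
grip_force: 20.0
```

jog_arm(
  plan=[
    [0,0,0,0,1,0,-1],
    [0,0,0,0,2,0,-1],
    [0,0,0,0,3,0,-1],
    [0,0,0,0,3,0,-1],
  ],
)

```text
time: 48.05
ee_pos: [0.5685, 0.0591, 0.0211]
eef_rot: [0.996, -0.087, 0.0, -0.0]
ft_force: [0.6, 1.5, 3.9]
width: 0.0119
grip_force: 20.0
```

jog_arm(
  plan=[
    [0,0,0,0,1,0,-1],
    [0,0,0,0,2,0,-1],
    [0,0,0,0,2,0,-1],
  ],
)

```text
time: 48.35
ee_pos: [0.5684, 0.0585, 0.0211]
eef_rot: [0.996, -0.087, 0.001, -0.001]
ft_force: [2.8, 6.1, 0.7]
width: 0.0116
grip_force: 20.0
```

jog_arm(
  plan=[
    [0,0,0,0,1,0,-1],
    [0,0,0,0,1,0,-1],
    [0,0,0,0,0,0,-1],
    [0,0,0,0,0,0,0],
    [0,0,0,0,0,0,0],
    [0,0,0,0,0,0,0],
    [0,0,0,0,0,0,0],
    [0,0,0,0,0,0,0],
    [0,0,0,0,0,-40,0],
    [0,0,0,0,0,-90,0],
    [0,0,0,0,0,-120,0],
    [0,0,0,0,0,-120,0],
  ],
)

```text
time: 49.55
ee_pos: [0.5705, 0.0574, 0.1458]
eef_rot: [0.996, -0.088, 0.004, -0.0]
ft_force: [0.7, 0.6, -0.3]
width: 0.0435
grip_force: 0.0
```

Run:
```python
from look import *
C=np.array([.5789,.126]);v=np.array([.1736,.9848])
for n in('side','wrist'):
  c=snap(n)
  for o in blobs(c,'black',.06,.078,100):
    if abs(o[2]-.57)<.1:print(n,*o,((np.array(o[2:4])-C)@v).round(4))
  for o in blobs(c,'blue',.036,.056,1000):print(n,*o,((np.array(o[2:4])-C)@v).round(4))
cv2.imwrite('pics/end.png',cv2.cvtColor(c['image'],cv2.COLOR_RGB2BGR))
```

```text
side [260. 218.] 182 0.5661 0.0567 0.0691 66 14 -12.2 -0.0705
side [257. 206.] 3723 0.5777 0.125 0.0461 205 178 -9.9 -0.0012
wrist [276. 209.] 783 0.5682 0.0592 0.0718 69 10 -9.9 -0.0676
```

View pics/end.png

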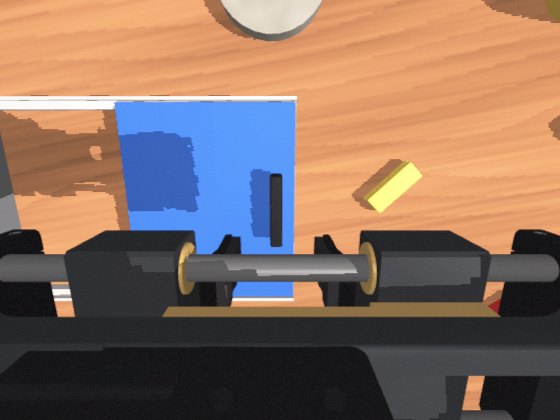

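The cover is flush with the front wall, with the handle at case y ≈ -0.068, which is home. The gripper is clear, so I'm handing it in.

```bash
python3 -c "
from bench import order
print(order.close_job())"
```

```text
the job is handed in; nothing more can be done
None
```

I put the green stone and the three white stones flat on their own mats, slid the cover fully home, and handed the job in at about 50 s; the hand-in call gave no verdict.

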